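Swing down a locker's high hatch with a hooked pull pole

TASK

Pick up the red-handled pull pole, hook its prong into the brass eye on the locker's blue hatch and draw the hatch down with it until it is fully open, lowering it under control: do not let it fall, do not force the eye, and keep the gripper off the hatch. Then unhook the pole and lay it (not drop it) flat on the bench in front of the long blue rib, leaving the things around undisturbed.

Things in the scene. Friction and masses are not known exactly. Their poses are not given: they have to be found in the camera images.
- pole: pull pole lying flat on the bench, about 0.2 kg. Origin: centre of the underside of its red grip, a rounded block 100 mm long (x -50 to 50), 24 wide (y), 28 tall (z 0 to 28). A steel shank 10 mm thick leaves its +x end at z = 14 and runs to x = 125 mm; there a straight prong 7 mm thick turns off at a right angle towards +y and ends at y = 37 mm
- prong (a point): middle of the prong's free length on its axis, at (125, 18, 14) mm in the pole's frame, axes as the pole's (prong along y, shank along x)
- locker: fixed grey bench locker, 300 mm wide (y), 160 mm deep (x), 330 mm high. Origin: foot of its front face, in the middle of its width; x points into the locker, its front faces -x, y to the left as seen from the front, z up. An open bay below, a compartment closed by the blue hatch above; neither stands out from the front face.
- hatch (a joint): blue hatch, 270 mm wide, 152 tall, hinged along its lower edge on a y axis in the locker's front face, z = 160 mm. 0 = upright (closed; may start up to 0.06 ajar), grows as the top comes forward and down, 1.55 rad = level, at its stop. Stiff hinge: about 2 N at the eye starts it; it stays put up to about 0.65 rad, beyond that it falls open by itself unless held back
- rail_mid (a point): middle of the eye's track, turns with the hatch: 26 mm in front of its face, 118 mm above the hinge (closed); axes then as the locker's. The brass eye's hole centre lies on the line through this point along y, up to 45 mm to either side: clamped, it does not give way. Where is not measured: look for it or feel for it with the prong
- hatch_hinge (a point): middle of the hatch's hinge axis, axes as the locker's; turns with the hatch. On the eye: it is an upright brass ring, its hole's axis along y, hole 18 mm across, wire 6 mm thick, centred 26 mm off the hatch's face; a 30 mm wide foot holds it on the 150 mm aluminium track. Only the ring stands out from the hatch by more than 14 mm
- tumbler: bystander: upright grey tumbler with black lid, 79 mm wide, 170 mm tall; origin at its foot
- tape_measure: bystander: yellow tape measure, 40 x 76 x 62 mm; origin under its centre
- red_pliers: bystander: red-handled pliers lying flat, 64 x 171 x 12 mm; origin under the centre
- wood_offcut: bystander: small block of light wood, 38 x 90 x 19 mm; origin under the centre

How it is judged:
By the outcome, as a careful person would: the job done as asked, in the order asked, and still so for the second after the job is handed in, with the robot touching nothing.
It also fails if it takes over 72 s, if anything falls off the work surface, if the arm or the gripper's body presses on something with over 40 N, if the wrist force passes 120 N, or if a joint passes its speed limit or range.

ROBOT

A 7-joint arm with a two-finger parallel gripper is mounted at the origin on a cart in front of the work surface, level with it; the furniture and walls round the work are solid. World frame = base frame: x ahead of the robot, y to its left, z up, the work surface at z = 0. Lengths are in m, angles in degrees, forces in N, time in s.
With the tool pointing down it reaches from about 0.4 to 0.9 m from the base axis. Payload 5.5 kg.
Tool frame: the origin (TCP) lies at the centre of the arm's flange, where the gripper is bolted on; the fingertips stand 173 mm ahead of it and the grasp point (between the pads) lies 155 mm ahead of it; z points along the fingers, y is the line along which they close (so a half turn about z gives the same grasp; the last joint's range is limited). The gripper opens to 85 mm and grips with 20 to 120 N. Pads are 22 mm wide; open, the fingers measure 114 mm over their backs; the gripper's body (76 mm by 85 mm) begins 54 mm behind the grasp point. The pads swing forward as they close: fully open they stand 13 mm farther back than shut.
Start: joints at [90.481, 28.699, -24.465, 88.831, 12.651, 65.22, -12.049], TCP at [0.164, -0.629, 0.405] pointing down, gripper open.
Joint ranges: [-164.97, 164.97], [-17.58, 116.51], [-87.97, 89.64], [11.32, 138.91], [-80.73, 260.73], [10.89, 115.49], [-147.41, 147.41]. Speed limits (degrees/s): [147.25, 147.25, 180, 180, 180, 180, 180].

INTERFACE

Orientations are given as a 3x3 rotation matrix whose columns are the frame's x, y, z axes.
In Python, from cell import * gives the robot as it stands.
- The arm moves only by the shell command python3 -m inch 'ROWS' [OPENING] [FORCE]. ROWS is JSON, a list of rows, each a list of 6 numbers: the shift along the tool's x, y, z in m, then the turn, a rotation vector about the tool's x, y, z in rad. A call has 1 to 12 rows; each row shifts and turns the commanded pose from where the row before left it, along the tool's axes as they then stand; what a row does not reach is not made up. A row lasts 1/10 s, in which the tool goes at most 50 mm and 8.59 degrees, less where a joint would pass 70% of its speed; a pose out of reach is approached as far as the arm can. A call with a gripper value outside its range is refused whole. OPENING is the closure, from -1 (fully open) to 1 (shut), set as the call begins (- or left out, the last holds). The fingers move at their own pace and stop on an object; FORCE is the grip in N (left out, the last holds). Time passes only in rows, so rows that do not move let the fingers close. It gives the time, the measured TCP pose, the force, the opening and the grip force at its end, in the units of the state.
- observe(): the state, without advancing time (a new reading comes with each control period).
- snapshot(name): name is "side" or "top" or "wrist"; returns a dict with "frame" (400x640x3 uint8, red, green, blue), "K" (3x3 intrinsics, pixels), "xyz" and "attitude" of the camera in the world; the wrist camera has in their place "T_tool_cam" (4x4, takes a point from camera to tool coordinates, whose origin is the TCP and whose axes are the flange's). Camera axes: x right, y up, looking along -z (the intrinsics and any distortion apply to the point x, -y, -z); pixel columns grow to the right and rows downward; lengths in m; the calibration is good to about 2 mm. A picture is of the moment at which its call begins: read the wrist's pose just before it. There is no depth.
- finish_job(): hands the job in; it is judged then, once.
The state is a dict: "clock": time; "joints": joint angles; "joint_vel": joint speeds; "effort": joint torques, N m; "tcp_pos": TCP position; "ee_rot": TCP orientation; "ft_force": force on the tool from outside, world axes, zero at the start; "torque": the same for the moment, N m; "opening": finger opening in m; "finger_force": force on a finger pad.
Only numpy, scipy, OpenCV 4.12 (cv2) and the standard library are available. Lean on these libraries where they do the work, as an engineer would, in place of code of your own. Each camera call takes 0.05 s, during which the arm holds its last target. There are 200 camera calls.

## Working session

There is one attempt and no reset: what is moved stays moved. The work goes in short steps, Python scripts to look and compute and a shell command to move; the robot and the scene stay as the last step left them, time stands still between calls to the robot, and variables do not carry over. Pictures are saved under pics/ and viewed, at most 13 in all, crops included, and the job is handed in when it is done.

```bash
ls; mkdir -p pics; python3 - <<'E'
from cell import *
import cv2,numpy as np
s=observe(); print({k:np.round(v,3).tolist() for k,v in s.items()})
for n in("side","top","wrist"):
    p=snapshot(n); cv2.imwrite(f"pics/{n}0.png",p["frame"][:,:,::-1]); print(n,{k:np.round(v,4).tolist() for k,v in p.items() if k!="frame"})
E
```

```text
pics
{'clock': 0.0, 'joints': [90.481, 28.753, -24.452, 88.891, 12.651, 65.219, -12.048], 'joint_vel': [-0.03, -0.069, 0.026, -0.03, -0.028, -0.07, 0.003], 'effort': [-0.0, -56.951, -5.816, -28.093, 0.011, 0.012, 0.0], 'tcp_pos': [0.164, -0.629, 0.404], 'ee_rot': [[0.968, 0.252, -0.0], [0.252, -0.968, 0.002], [0.0, -0.002, -1.0]], 'ft_force': [0.531, 0.532, -0.309], 'torque': [0.048, 0.011, -0.002], 'finger_force': 0.0, 'opening': 0.085}
side {'K': [[414.5139, 0.0, 317.1254], [0.0, 414.5139, 195.8205], [0.0, 0.0, 1.0]], 'xyz': [0.3341, 0.8137, 0.9841], 'attitude': [[-0.9721, 0.1526, -0.1783], [-0.2346, -0.6368, 0.7345], [-0.0015, 0.7558, 0.6548]]}
top {'K': [[395.7739, 0.0, 324.3692], [0.0, 395.7739, 198.7814], [0.0, 0.0, 1.0]], 'xyz': [0.2777, -0.0941, 1.3548], 'attitude': [[0.0009, 0.9758, -0.2188], [-1.0, 0.0004, -0.0021], [-0.002, 0.2188, 0.9758]]}
wrist {'K': [[325.5765, 0.0, 319.1745], [0.0, 325.5765, 201.2235], [0.0, 0.0, 1.0]], 'T_tool_cam': [[0.0006, 0.9521, 0.3057, 0.0779], [1.0, -0.0008, 0.0006, 0.0009], [0.0008, 0.3057, -0.9521, 0.0302], [0.0, 0.0, 0.0, 1.0]]}
```

View pics/side0.png

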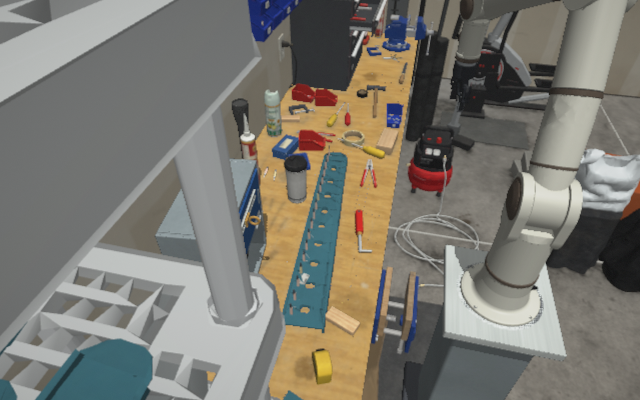

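View pics/top0.png

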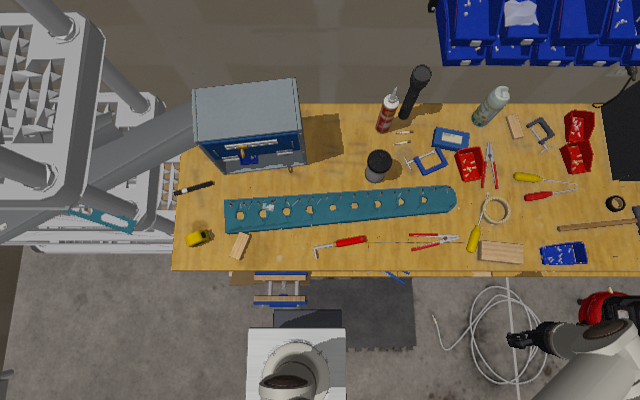

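The top view shows the pole with its grip at about (352,241) and its shank running left to (315,246), prong towards the robot to (316,256). The locker's front edge is around (205-300,165), with the eye near (247,155). The rib spans (225,215) to (455,200). I'll zoom in on the pole and the eye.

```bash
python3 - <<'E'
import cv2,numpy as np
t=cv2.imread("pics/top0.png"); s=cv2.imread("pics/side0.png")
def c(im,x,y,w,h,f): return cv2.resize(im[y:y+h,x:x+w],None,fx=f,fy=f,interpolation=cv2.INTER_CUBIC)
a=c(t,190,75,130,100,3);a=cv2.resize(a,(400,300)) # f=400/130
b=cv2.resize(c(t,300,225,80,60,1),(400,300),interpolation=cv2.INTER_CUBIC) #f=5
d=cv2.resize(c(s,220,190,80,60,1),(400,300),interpolation=cv2.INTER_CUBIC)
e=cv2.resize(c(s,330,200,80,60,1),(400,300),interpolation=cv2.INTER_CUBIC)
cv2.imwrite("pics/crop1.png",np.vstack([np.hstack([a,b]),np.hstack([d,e])]))
E
cat > h.py <<'E'
import numpy as np, cv2
from cell import *
def cam(p,state=None):
    if "T_tool_cam" in p:
        T=np.eye(4);T[:3,:3]=state["ee_rot"];T[:3,3]=state["tcp_pos"];T=T@np.array(p["T_tool_cam"])
        return np.array(p["K"]),T[:3,:3],T[:3,3]
    return np.array(p["K"]),np.array(p["attitude"]),np.array(p["xyz"])
TOP=(np.array([[395.7739,0,324.3692],[0,395.7739,198.7814],[0,0,1]]),np.array([[0.0009,.9758,-.2188],[-1,.0004,-.0021],[-.002,.2188,.9758]]),np.array([.2777,-.0941,1.3548]))
SIDE=(np.array([[414.5139,0,317.1254],[0,414.5139,195.8205],[0,0,1]]),np.array([[-.9721,.1526,-.1783],[-.2346,-.6368,.7345],[-.0015,.7558,.6548]]),np.array([.3341,.8137,.9841]))
def ray(C,uv):
    K,R,o=C; d=np.linalg.inv(K)@[uv[0],uv[1],1]; d=R@[d[0],-d[1],-d[2]]; return o,d/np.linalg.norm(d)
def onz(C,uv,z):
    o,d=ray(C,uv); return o+d*(z-o[2])/d[2]
def proj(C,X):
    K,R,o=C; c=R.T@(np.asarray(X,float)-o); q=K@[c[0],-c[1],-c[2]]; return q[:2]/q[2]
def tri(*obs):
    A=np.zeros((3,3));b=np.zeros(3);L=[]
    for C,uv in obs:
        o,d=ray(C,uv);P=np.eye(3)-np.outer(d,d);A+=P;b+=P@o
    X=np.linalg.solve(A,b); return X,[np.round(proj(C,X)-uv,1).tolist() for C,uv in obs]
E
```

```text
(no output)
```

View pics/crop1.png

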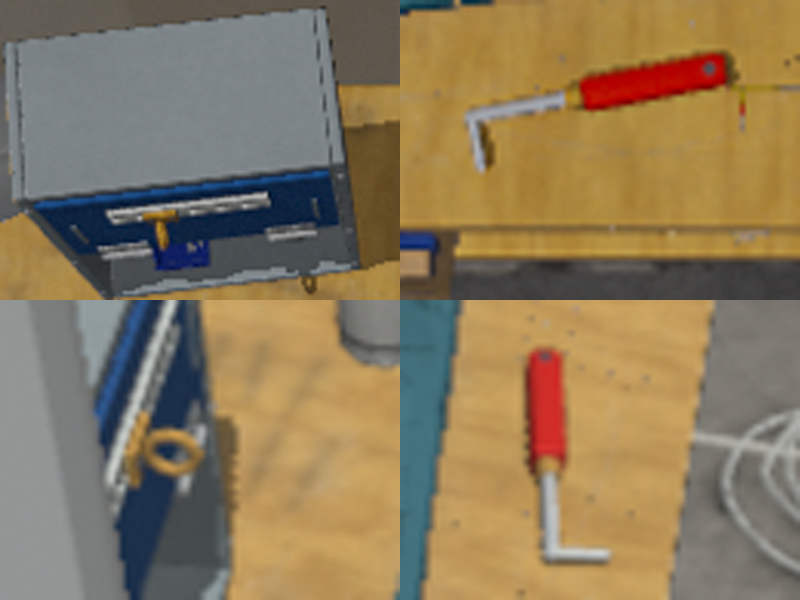

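The crops show the eye ring edge-on in the top view at about px (242.8,153), and in the side view with its centre at about (254.6,220.4). The pole's grip runs from (336,244) to (366,238.6), with its corner at (313.6,248.6) and its prong tip at (316.6,259) in the top view.

```bash
python3 - <<'E'
from h import *
r=lambda x:np.round(x,4).tolist()
pr=lambda n,*o:print(n,*[r(x) for x in tri(*o)])
pr("eye",(TOP,(242.8,153)),(SIDE,(254.6,220.4)))
pr("gripL",(TOP,(336,243.8)),(SIDE,(359.6,234.4)))
pr("gripR",(TOP,(366,238.6)),(SIDE,(359,210)))
pr("corner",(TOP,(314.2,248.2)),(SIDE,(360,250.5)))
pr("tip",(TOP,(316.6,258.8)),(SIDE,(371.6,251.0)))
for uv in((197,142.7),(301.5,128.3)): print("ltop",r(onz(TOP,uv,.33)))
for uv in((225.3,174),(306,163.3)): print("lbot",r(onz(TOP,uv,0)))
for uv in((225,205),(228,232),(455,187),(456,208)): print("rib",r(onz(TOP,uv,.02)))
E
```

```text
eye [0.6546, 0.1427, 0.2745] [[0.0, 0.0], [-0.0, -0.0]]
gripL [0.4222, -0.131, 0.0044] [[0.0, 0.3], [-0.3, -0.1]]
gripR [0.44, -0.2324, 0.017] [[0.0, -0.1], [0.1, 0.0]]
corner [0.408, -0.0569, 0.0103] [[0.0, -0.1], [0.1, 0.0]]
tip [0.3727, -0.0652, 0.0082] [[0.0, -0.1], [0.1, 0.0]]
ltop [0.665, 0.2576, 0.33]
ltop [0.7071, -0.0285, 0.33]
lbot [0.6717, 0.2616, 0.0]
lbot [0.7116, -0.0253, 0.0]
rib [0.5549, 0.2512, 0.02]
rib [0.4613, 0.2358, 0.02]
rib [0.6192, -0.5454, 0.02]
rib [0.5447, -0.5435, 0.02]
```

The eye sits about 31 mm left of the rail's middle, at roughly (0.655, 0.143, 0.275). The locker's yaw is about 8° and the pole's +x points at about 100°. Next I'll move above the pole.

```bash
python3 -m inch '[[0.034,-0.034,0,0,0,0],[0.034,-0.034,0,0,0,0],[0.034,-0.034,0,0,0,0],[0.034,-0.034,0,0,0,0],[0.034,-0.034,0,0,0,0],[0.034,-0.034,0,0,0,0],[0.034,-0.034,0,0,0,0],[0.034,-0.034,0,0,0,0],[0.034,-0.034,0,0,0,0],[0.034,-0.034,0,0,0,0],[0.031,-0.034,0,0,0,0]]' -1
python3 -m inch '[[0,0,0,0,0,-0.14],[0,0,0,0,0,-0.14],[0,0,0,0,0,-0.14],[0,0,0,0,0,-0.14],[0,0,0,0,0,-0.14],[0,0,0,0,0,-0.14],[0,0,0,0,0,-0.14],[0,0,0,0,0,-0.14],[0,0,0,0,0,-0.14],[0,0,0,0,0,-0.14],[0,0,0,0,0,-0.1],[0,0,0,0,0,0]]'
python3 - <<'E'
from h import *
s=observe(); print(np.round(s["joints"],1),np.round(s["tcp_pos"],4),np.round(s["ee_rot"],3).tolist())
p=snapshot("wrist"); cv2.imwrite("pics/w1.png",p["frame"][:,:,::-1]); np.savez("w1",K=p["K"],T=p["T_tool_cam"],R=s["ee_rot"],t=s["tcp_pos"])
E
```

```text
clock: 1.25
tcp_pos: [0.4293, -0.1716, 0.4049]
ee_rot: [[0.968, 0.252, 0.001], [0.252, -0.968, -0.001], [0.0, 0.001, -1.0]]
ft_force: [0.7, -0.2, -0.1]
opening: 0.0853
finger_force: 0.0
clock: 2.45
tcp_pos: [0.4284, -0.1736, 0.4045]
ee_rot: [[-0.184, 0.983, -0.0], [0.983, 0.184, 0.0], [0.0, -0.0, -1.0]]
ft_force: [-0.2, -0.7, 0.4]
opening: 0.0857
finger_force: 0.0
[ 68.6  14.1 -56.2 114.1  13.6  58.7  16.6] [ 0.4284 -0.1736  0.4045] [[-0.184, 0.983, -0.0], [0.983, 0.184, 0.0], [0.0, -0.0, -1.0]]
```

View pics/w1.png

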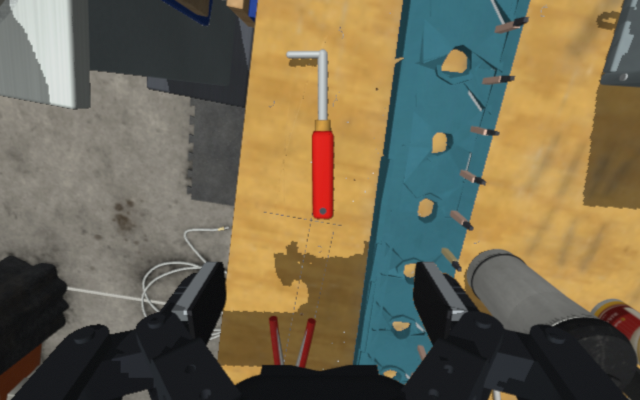

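The wrist view shows the red grip upright in the image from (323,131) to (323,218), the shank corner at (323,55) and the prong tip at (288,55).

```bash
python3 - <<'E'
from h import *
d=np.load("w1.npz");W=cam({"K":d["K"],"T_tool_cam":d["T"]},{"ee_rot":d["R"],"tcp_pos":d["t"]})
f=cv2.imread("pics/w1.png").astype(int); m=((f[:,:,2]>130)&(f[:,:,1]<70)&(f[:,:,0]<70)).astype(np.uint8)
m[:, :280]=0; m[:, 370:]=0; m[250:]=0
ys,xs=np.nonzero(m); print(xs.min(),xs.max(),ys.min(),ys.max(),cv2.minAreaRect(np.c_[xs,ys].astype(np.float32)))
for z in(0.014,0.02,.028): print(z,*[np.round(onz(W,uv,z),4).tolist() for uv in((322.8,131),(322.8,218),(323,55),(288,55))])
for n,a,b,c in(("L",(322.8,131),(336,243.8),(359.6,234.4)),("R",(322.8,217),(366,238.6),(359,210)),("cor",(323,55),(314.2,248.2),(360,250.5)),("tip",(288,55),(316.6,258.8),(371.6,251.0))):
    X,e=tri((W,a),(TOP,b),(SIDE,c)); print(n,X.round(4),e)
C=d["R"].T
E
```

```text
312 333 131 218 ((322.5, 174.5), (87.0, 21.0), 90.0)
0.014 [0.4243, -0.1315, 0.014] [0.4433, -0.2308, 0.014] [0.4103, -0.057, 0.014] [0.3753, -0.0636, 0.014]
0.02 [0.4241, -0.131, 0.02] [0.4428, -0.2286, 0.02] [0.4103, -0.0577, 0.02] [0.376, -0.0641, 0.02]
0.028 [0.4239, -0.1302, 0.028] [0.4421, -0.2256, 0.028] [0.4104, -0.0586, 0.028] [0.3768, -0.0649, 0.028]
L [ 0.4231 -0.1318  0.0035] [[-1.2, -0.9], [0.2, 0.1], [-0.6, -0.1]]
R [ 0.4409 -0.2308  0.0172] [[-2.0, 1.6], [-0.4, -0.4], [-0.2, 0.2]]
cor [ 0.4088 -0.0568  0.0103] [[-1.5, -0.0], [-0.0, -0.3], [-0.1, 0.0]]
tip [ 0.3734 -0.0642  0.009 ] [[-1.6, 0.9], [-0.3, -0.4], [-0.1, 0.0]]
```

```bash
python3 -m inch '[[0.003,0.003,0.03,0,0,0],[0,0,0.03,0,0,0],[0,0,0.03,0,0,0],[0,0,0.03,0,0,0],[0,0,0.03,0,0,0],[0,0,0.03,0,0,0],[0,0,0.02,0,0,0],[0,0,0.014,0,0,0],[0,0,0.008,0,0,0],[0,0,0.004,0,0,0],[0,0,0,0,0,0]]' -1
python3 -m inch '[[0,0,0,0,0,0],[0,0,0,0,0,0],[0,0,0,0,0,0],[0,0,0,0,0,0],[0,0,0,0,0,0],[0,0,0,0,0,0],[0,0,0,0,0,0],[0,0,0,0,0,0]]' 1 100
```

```text
clock: 3.6
tcp_pos: [0.4312, -0.1701, 0.1789]
ee_rot: [[-0.182, 0.983, 0.0], [0.983, 0.182, -0.0], [-0.0, 0.0, -1.0]]
ft_force: [-0.5, 0.4, 0.6]
opening: 0.0851
finger_force: 0.0
clock: 4.4
tcp_pos: [0.4312, -0.1701, 0.1794]
ee_rot: [[-0.183, 0.983, 0.0], [0.983, 0.183, -0.001], [-0.001, 0.0, -1.0]]
ft_force: [-1.1, 0.3, 7.8]
opening: 0.0223
finger_force: 98.5
```

```bash
python3 -m inch '[[0,0,-0.01,0,0,0],[0,0,-0.02,0,0,0],[0,0,-0.04,0,0,0],[0,0,-0.04,0,0,0],[0,0,-0.04,0,0,0],[0,0,-0.04,0,0,0],[0,0,-0.04,0,0,0],[0,0,-0.04,0,0,0],[0,0,-0.04,0,0,0],[0,0,-0.04,0,0,0]]'
python3 -m inch '[[0.02,0.01,0,0,0,0],[0.036,0.02,0,0,0,0],[0.036,0.02,0,0,0,0],[0.036,0.02,0,0,0,0],[0.036,0.02,0,0,0,0],[0.036,0.02,0,0,0,0],[0.018,0.01,0,0,0,0]]'
python3 -m inch '[[0,0,0,0,0,0.13],[0,0,0,0,0,0.13],[0,0,0,0,0,0.13],[0,0,0,0,0,0.13],[0,0,0,0,0,0.14],[0,0,0,0,0,0.14],[0,0,0,0,0,0.14],[0,0,0,0,0,0.14],[0,0,0,0,0,0.14],[0,0,0,0,0,0.14],[0,0,0,0,0,0.13],[0,0,0,0,0,0.121]]'
python3 -m inch '[[0,0,0,0,0,0]]'
python3 - <<'E'
from h import *
s=observe(); print(np.round(s["joints"],1),np.round(s["tcp_pos"],4),np.round(s["ee_rot"],3).tolist())
for n in("wrist","top","side"):
    p=snapshot(n); cv2.imwrite(f"pics/{n}2.png",p["frame"][:,:,::-1])
    if n=="wrist": np.savez("w2",K=p["K"],T=p["T_tool_cam"],R=s["ee_rot"],t=s["tcp_pos"])
w,t,d=[cv2.imread(f"pics/{n}2.png") for n in("wrist","top","side")]
big=cv2.INTER_CUBIC
a=cv2.resize(t[110:190,190:310],(400,267),interpolation=big)
b=cv2.resize(d[170:250,210:330],(400,267),interpolation=big)
c=cv2.resize(w[0:165,196:443],(400,267),interpolation=big)
e=cv2.resize(w,(400,250)); e=np.vstack([e,np.zeros((17,400,3),np.uint8)])
cv2.imwrite("pics/c2.png",np.vstack([np.hstack([a,b]),np.hstack([c,e])]))
E
```

```text
clock: 5.4
tcp_pos: [0.4304, -0.1692, 0.5304]
ee_rot: [[-0.184, 0.983, -0.001], [0.983, 0.184, -0.0], [-0.0, -0.001, -1.0]]
ft_force: [0.5, -0.8, -1.8]
opening: 0.0221
finger_force: 98.2
clock: 6.1
tcp_pos: [0.5086, 0.0703, 0.5291]
ee_rot: [[-0.188, 0.982, 0.0], [0.982, 0.188, 0.002], [0.002, 0.0, -1.0]]
ft_force: [-0.6, 0.6, -0.3]
opening: 0.0218
finger_force: 98.3
clock: 7.3
tcp_pos: [0.5084, 0.0665, 0.5288]
ee_rot: [[0.99, 0.139, -0.001], [0.139, -0.99, -0.0], [-0.001, -0.0, -1.0]]
ft_force: [0.1, -0.6, -1.3]
opening: 0.022
finger_force: 98.2
clock: 7.4
tcp_pos: [0.5085, 0.0665, 0.5288]
ee_rot: [[0.99, 0.143, -0.001], [0.143, -0.99, -0.0], [-0.001, 0.0, -1.0]]
ft_force: [0.1, 0.5, -1.9]
opening: 0.0219
finger_force: 98.2
[  33.1   11.4  -49.9   98.3    9.    74.5 -100.4] [0.5085 0.0665 0.5288] [[0.99, 0.143, -0.001], [0.143, -0.99, -0.0], [-0.001, 0.0, -1.0]]
```

View pics/c2.png

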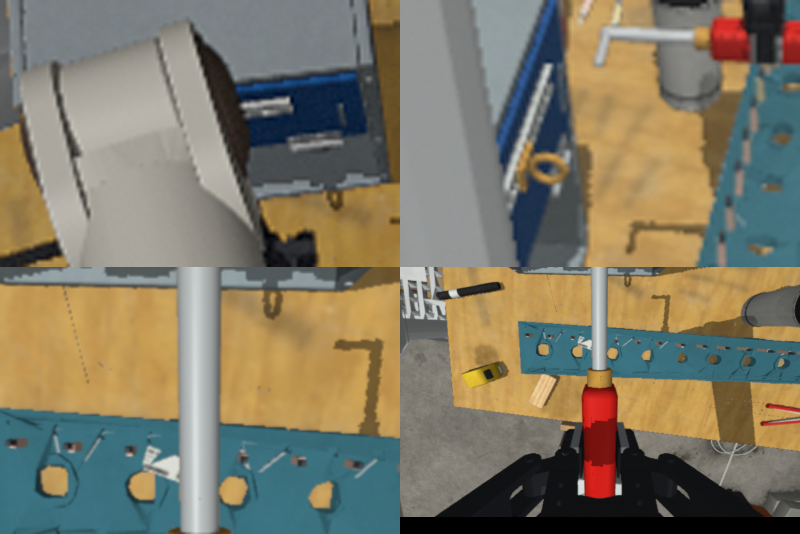

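In the side view the ring centre is at about (254.4,221), the prong corner at (271.5,180) and its tip at (270,189.5). The wrist view just misses the ring, so I'll back off 45 mm and look again.

```bash
python3 -m inch '[[-0.025,0,0,0,0,0],[-0.025,0,0,0,0,0],[0,0,0,0,0,0],[0,0,0,0,0,0]]'
python3 - <<'E'
from h import *
s=observe()
p=snapshot("wrist"); cv2.imwrite("pics/wrist3.png",p["frame"][:,:,::-1]); np.savez("w3",K=p["K"],T=p["T_tool_cam"],R=s["ee_rot"],t=s["tcp_pos"])
q=snapshot("side"); cv2.imwrite("pics/side3.png",q["frame"][:,:,::-1])
w,d=[cv2.imread(f"pics/{n}3.png") for n in("wrist","side")]
W=cam(p,s); print(proj(W,[.6546,.1427,.2745]),s["tcp_pos"])
a=cv2.resize(w[0:100,180:380],(800,400),interpolation=cv2.INTER_CUBIC)
b=cv2.resize(d[170:250,220:380],(400,200),interpolation=cv2.INTER_CUBIC)
c=cv2.resize(d[195:235,230:310],(400,200),interpolation=cv2.INTER_CUBIC)
cv2.imwrite("pics/c3.png",np.vstack([a,np.hstack([b,c])]))
E
```

```text
clock: 7.95
tcp_pos: [0.4595, 0.059, 0.5291]
ee_rot: [[0.99, 0.144, 0.001], [0.144, -0.99, -0.001], [0.001, 0.001, -1.0]]
ft_force: [1.6, 0.3, -1.4]
opening: 0.022
finger_force: 98.4
[ 215.34629527 -151.19801345] [0.45950387 0.05895683 0.5290666 ]
```

View pics/c3.png

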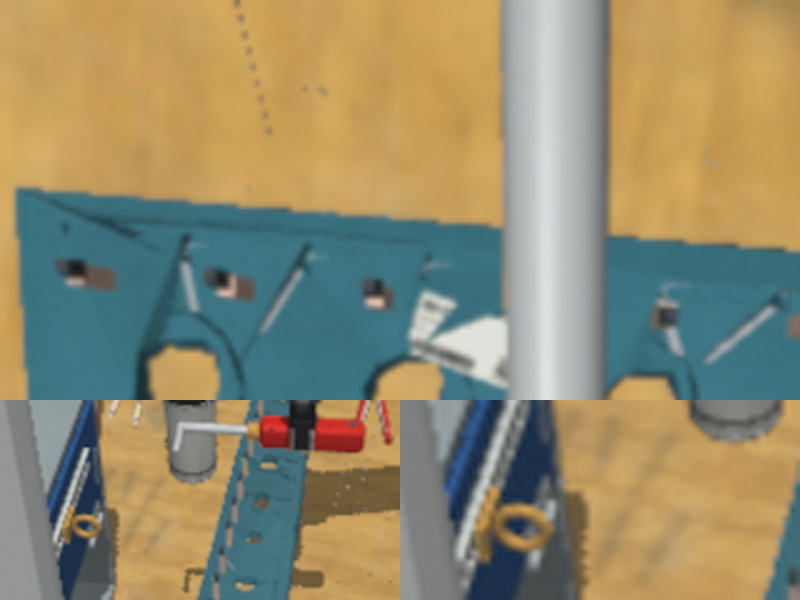

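That was the wrong direction: the ring has to come closer along tool x. I'll move forward, staying above the locker's top, and look down on the ring.

```bash
python3 -m inch '[[0.03,0,0,0,0,0],[0.03,0,0,0,0,0],[0.03,0,0,0,0,0],[0,0,0,0,0,0],[0,0,0,0,0,0]]'
python3 - <<'E'
from h import *
s=observe()
p=snapshot("wrist"); cv2.imwrite("pics/wrist4.png",p["frame"][:,:,::-1]); np.savez("w4",K=p["K"],T=p["T_tool_cam"],R=s["ee_rot"],t=s["tcp_pos"])
q=snapshot("side"); cv2.imwrite("pics/side4.png",q["frame"][:,:,::-1])
w,d=[cv2.imread(f"pics/{n}4.png") for n in("wrist","side")]
W=cam(p,s); print(proj(W,[.6535,.145,.2765]),s["tcp_pos"])
a=cv2.resize(w[0:100,180:380],(800,400),interpolation=cv2.INTER_CUBIC)
b=cv2.resize(d[160:240,220:380],(400,200),interpolation=cv2.INTER_CUBIC)
c=cv2.resize(d[195:235,230:310],(400,200),interpolation=cv2.INTER_CUBIC)
cv2.imwrite("pics/c4.png",np.vstack([a,np.hstack([b,c])]))
E
```

```text
clock: 8.55
tcp_pos: [0.5494, 0.0721, 0.5277]
ee_rot: [[0.99, 0.144, -0.002], [0.144, -0.99, 0.002], [-0.002, -0.003, -1.0]]
ft_force: [-0.1, 0.6, -1.7]
opening: 0.0216
finger_force: 98.5
[225.71881305  34.95089872] [0.54944745 0.07212926 0.52765144]
```

View pics/c4.png

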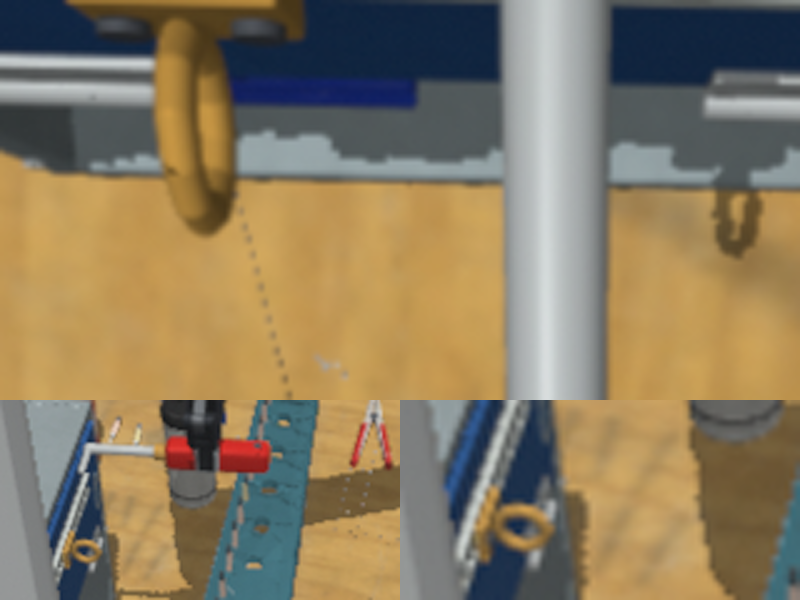

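The wrist view shows the ring clearly. In full-image pixels its outer edges are at columns 219.3 and 238.8, and its front extreme is at row 58.3. In the side view its right edge is at 260.6, its top at 215.4 and its bottom at 225.6. I'll fit a torus to these.

```bash
cat > fit.py <<'E'
from h import *
from scipy.optimize import least_squares
d=np.load("w4.npz");W=cam({"K":d["K"],"T_tool_cam":d["T"]},{"ee_rot":d["R"],"tcp_pos":d["t"]})
lx=np.array([.990,.142,0]);ly=np.array([-.142,.990,0]);lz=np.array([0,0,1.])
a,b=np.meshgrid(np.linspace(0,2*np.pi,48),np.linspace(0,2*np.pi,16))
T=((12+3*np.cos(b))*np.cos(a)).ravel()[:,None]*lx+((12+3*np.cos(b))*np.sin(a)).ravel()[:,None]*lz+(3*np.sin(b)).ravel()[:,None]*ly
def ext(C,X): P=np.array([proj(C,X+t/1000) for t in T]); return P.min(0),P.max(0)
def f(X):
    l,h=ext(W,X); l2,h2=ext(SIDE,X); return np.array([l[0]-219.3,h[0]-238.8,h[1]-58.3,h2[0]-260.6,l2[1]-215.4,h2[1]-225.6])
E
python3 - <<'E'
from fit import *
r=least_squares(f,[.6535,.145,.2765],diff_step=1e-4); X=r.x; print(X.round(4),r.fun.round(1))
O=np.array([.6895,.1165,0]); print("locker rel",(X-O)@lx,(X-O)@ly)
# observed prong in side4: corner (255.5,177.7)
R,t=d["R"],d["t"]
for n,v in(("corner",[.115,0,.1655]),("tip",[.115,-.037,.1655])): print(n,t+R@v, proj(SIDE,t+R@v))
pr=t+R@[.115,-.018,.1655]; dl=X-pr; print("prong->ring locker",dl@lx,dl@ly,dl[2], "tool",R.T@dl)
E
```

```text
[0.6559 0.1433 0.274 ] [-0.6  0.8  0.1 -0.5  0.4 -0.3]
locker rel -0.029498658247691205 0.03132397471111485
corner [0.66287104 0.08911087 0.36193493] [255.38730768 178.6471791 ]
tip [0.65752932 0.12572312 0.36203062] [252.16064291 188.43048825]
prong->ring locker 0.0007967424010140517 0.036655638211601164 -0.08796789052272747 tool [ 0.00105159 -0.03642113  0.08806055]
```

The prong is laterally clear of the ring, and the projected prong matches the side view, so the pole hasn't slipped in the grip. I'll descend to ring height and then insert gently along tool -y.

```bash
python3 -m inch '[[0.001,0,0.012,0,0,0],[0,0,0.018,0,0,0],[0,0,0.018,0,0,0],[0,0,0.018,0,0,0],[0,0,0.014,0,0,0],[0,0,0.008,0,0,0],[0,0,0,0,0,0],[0,0,0,0,0,0]]'
python3 - <<'E'
from h import *
s=observe();R=np.array(s["ee_rot"]);t=np.array(s["tcp_pos"])
pr=t+R@[.115,-.018,.1655]; print(R.T@(np.array([.6559,.1433,.274])-pr))
p=snapshot("side");cv2.imwrite("pics/side5.png",p["frame"][:,:,::-1])
p=snapshot("wrist");cv2.imwrite("pics/wrist5.png",p["frame"][:,:,::-1])
E
```

```text
clock: 9.45
tcp_pos: [0.5498, 0.0722, 0.4412]
ee_rot: [[0.99, 0.143, 0.001], [0.143, -0.99, 0.0], [0.001, 0.0, -1.0]]
ft_force: [0.5, -0.9, -0.7]
opening: 0.0224
finger_force: 98.5
[ 7.97275616e-05 -3.71474984e-02  1.79500345e-03]
```

```bash
python3 -m inch '[[0,-0.005,0.0015,0,0,0],[0,-0.005,0,0,0,0],[0,-0.005,0,0,0,0],[0,-0.003,0,0,0,0],[0,0,0,0,0,0]]'
python3 -m inch '[[0,-0.004,0,0,0,0],[0,-0.004,0,0,0,0],[0,0,0,0,0,0]]'
python3 - <<'E'
from h import *
d=snapshot("side")["frame"][:,:,::-1];cv2.imwrite("pics/side6.png",d)
e=cv2.imread("pics/side5.png")
g=lambda d:cv2.resize(d[190:240,230:310],(480,300),interpolation=cv2.INTER_CUBIC)
cv2.imwrite("pics/c6.png",np.vstack([g(e),g(d)]))
E
```

```text
clock: 10.05
tcp_pos: [0.5469, 0.0908, 0.4394]
ee_rot: [[0.989, 0.145, 0.0], [0.145, -0.989, 0.0], [0.0, -0.0, -1.0]]
ft_force: [0.8, -0.1, -2.0]
opening: 0.0222
finger_force: 98.5
clock: 10.35
tcp_pos: [0.5457, 0.0986, 0.4393]
ee_rot: [[0.99, 0.144, 0.0], [0.144, -0.99, 0.0], [0.0, -0.0, -1.0]]
ft_force: [-0.5, -0.0, -1.6]
opening: 0.0223
finger_force: 98.5
```

View pics/c6.png

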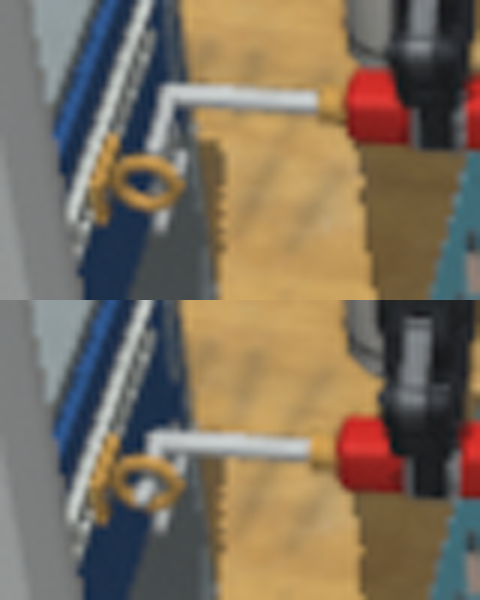

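The prong tip is visible inside the ring's hole at crop (148,490), and no force is building. I'll insert 10 mm more and work out the arc steps about the hinge.

```bash
python3 -m inch '[[0,-0.004,0,0,0,0],[0,-0.004,0,0,0,0],[0,-0.003,0,0,0,0],[0,0,0,0,0,0]]'
python3 - <<'E'
import numpy as np
p=np.radians(np.arange(14.5,103,2.5));x=.1208*np.sin(p);z=.1208*np.cos(p)
X=np.round(np.c_[-(x-x[0]),-(z-z[0])],4);print([[round(v,4) for v in r] for r in np.diff(np.round(X,4),axis=0).tolist()])
print(np.degrees(p).tolist()); print(X[::6].tolist())
E
```

```text
clock: 10.8
tcp_pos: [0.5442, 0.1095, 0.4393]
ee_rot: [[0.99, 0.144, 0.0], [0.144, -0.99, 0.0], [0.0, -0.0, -1.0]]
ft_force: [-0.1, 0.7, -1.7]
opening: 0.022
finger_force: 98.5
[[-0.0051, 0.0014], [-0.005, 0.0017], [-0.0049, 0.0018], [-0.0048, 0.0021], [-0.0048, 0.0023], [-0.0046, 0.0025], [-0.0046, 0.0027], [-0.0044, 0.0029], [-0.0043, 0.0031], [-0.0041, 0.0032], [-0.004, 0.0035], [-0.0038, 0.0036], [-0.0037, 0.0038], [-0.0035, 0.0039], [-0.0033, 0.0041], [-0.0032, 0.0042], [-0.003, 0.0044], [-0.0027, 0.0044], [-0.0026, 0.0046], [-0.0024, 0.0047], [-0.0022, 0.0049], [-0.0019, 0.0048], [-0.0017, 0.005], [-0.0016, 0.0051], [-0.0013, 0.0051], [-0.001, 0.0051], [-0.0009, 0.0052], [-0.0006, 0.0053], [-0.0004, 0.0052], [-0.0001, 0.0053], [0.0, 0.0053], [0.0003, 0.0052], [0.0005, 0.0053], [0.0008, 0.0052], [0.001, 0.0052]]
[14.500000000000002, 17.0, 19.5, 22.0, 24.5, 27.0, 29.500000000000004, 32.0, 34.5, 37.0, 39.5, 42.0, 44.5, 47.0, 49.5, 52.0, 54.5, 57.00000000000001, 59.5, 62.0, 64.5, 67.0, 69.5, 72.0, 74.5, 77.0, 79.5, 82.0, 84.5, 87.0, 89.5, 92.0, 94.5, 97.0, 99.5, 102.0]
[[-0.0, -0.0], [-0.0292, 0.0118], [-0.0544, 0.0308], [-0.0738, 0.0556], [-0.0862, 0.0847], [-0.0905, 0.1159]]
```

```bash
python3 -m inch '[[-0.0025,0,0.0007,0,0,0],[-0.0026,0,0.0007,0,0,0],[-0.005,0,0.0017,0,0,0],[-0.0049,0,0.0018,0,0,0],[-0.0048,0,0.0021,0,0,0],[0,0,0,0,0,0]]'
python3 -m inch '[[-0.0048,0,0.0023,0,0,0],[-0.0046,0,0.0025,0,0,0],[-0.0046,0,0.0027,0,0,0],[0,0,0,0,0,0]]'
python3 - <<'E'
from h import *
d=snapshot("side")["frame"][:,:,::-1];cv2.imwrite("pics/side7.png",d)
cv2.imwrite("pics/c7.png",cv2.resize(d[170:260,210:330],(800,600),interpolation=cv2.INTER_CUBIC))
E
```

```text
clock: 11.4
tcp_pos: [0.5237, 0.1058, 0.4318]
ee_rot: [[0.99, 0.144, -0.001], [0.144, -0.99, -0.001], [-0.001, 0.001, -1.0]]
ft_force: [0.6, -0.0, -1.4]
opening: 0.0221
finger_force: 98.6
clock: 11.8
tcp_pos: [0.5098, 0.1037, 0.424]
ee_rot: [[0.99, 0.144, -0.002], [0.144, -0.99, -0.001], [-0.002, 0.0, -1.0]]
ft_force: [0.0, -0.1, -0.5]
opening: 0.0221
finger_force: 98.5
```

View pics/c7.png

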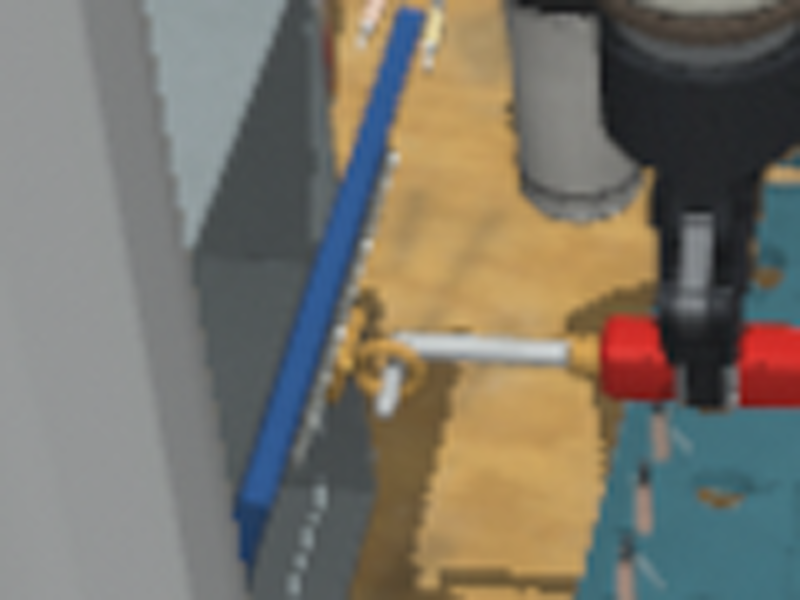

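The hatch has come forward with the prong through the ring, prong tip at crop (385,405). I'll continue, more slowly beyond 0.65 rad.

```bash
python3 -m inch '[[-0.0044,0,0.0029,0,0,0],[-0.0043,0,0.0031,0,0,0],[-0.0041,0,0.0032,0,0,0],[-0.004,0,0.0035,0,0,0],[-0.0038,0,0.0036,0,0,0],[-0.0019,0,0.0019,0,0,0],[-0.0018,0,0.0019,0,0,0],[-0.0018,0,0.0019,0,0,0],[-0.0017,0,0.002,0,0,0],[-0.0017,0,0.002,0,0,0],[-0.0016,0,0.0021,0,0,0]]'
python3 -m inch '[[-0.0016,0,0.0021,0,0,0],[-0.0016,0,0.0021,0,0,0],[-0.0015,0,0.0022,0,0,0],[-0.0015,0,0.0022,0,0,0],[-0.0014,0,0.0022,0,0,0],[-0.0013,0,0.0022,0,0,0],[-0.0013,0,0.0023,0,0,0],[-0.0013,0,0.0023,0,0,0],[-0.0012,0,0.0023,0,0,0],[-0.0012,0,0.0024,0,0,0],[0,0,0,0,0,0]]'
python3 - <<'E'
from h import *
d=snapshot("side")["frame"][:,:,::-1];cv2.imwrite("pics/side8.png",d)
E
```

```text
clock: 12.95
tcp_pos: [0.4799, 0.0994, 0.3964]
ee_rot: [[0.99, 0.143, -0.0], [0.143, -0.99, -0.0], [-0.0, 0.0, -1.0]]
ft_force: [-0.7, -0.1, -1.4]
opening: 0.0216
finger_force: 98.5
clock: 14.05
tcp_pos: [0.466, 0.0973, 0.3738]
ee_rot: [[0.99, 0.143, -0.001], [0.143, -0.99, -0.0], [-0.001, 0.0, -1.0]]
ft_force: [-1.3, -0.1, -3.8]
opening: 0.0219
finger_force: 98.4
```

The wrist now carries about 2 N of downward load, so the hatch is resting on the prong and being held back. I'll continue lowering to φ≈101°.

```bash
python3 -m inch '[[-0.0011,0,0.0024,0,0,0],[-0.0011,0,0.0025,0,0,0],[-0.001,0,0.0024,0,0,0],[-0.0009,0,0.0024,0,0,0],[-0.0009,0,0.0025,0,0,0],[-0.0008,0,0.0025,0,0,0],[-0.0008,0,0.0025,0,0,0],[-0.0008,0,0.0026,0,0,0],[-0.0007,0,0.0025,0,0,0],[-0.0006,0,0.0026,0,0,0],[-0.0005,0,0.0025,0,0,0],[-0.0005,0,0.0026,0,0,0]]'
python3 -m inch '[[-0.0005,0,0.0026,0,0,0],[-0.0004,0,0.0026,0,0,0],[-0.0003,0,0.0026,0,0,0],[-0.0003,0,0.0027,0,0,0],[-0.0002,0,0.0026,0,0,0],[-0.0002,0,0.0026,0,0,0],[-0.0001,0,0.0026,0,0,0],[0,0,0.0027,0,0,0],[0,0,0.0026,0,0,0],[0,0,0.0027,0,0,0],[0,0,0,0,0,0]]'
python3 - <<'E'
from h import *
d=snapshot("side")["frame"][:,:,::-1];cv2.imwrite("pics/side9.png",d)
E
```

```text
clock: 15.3
tcp_pos: [0.4567, 0.096, 0.344]
ee_rot: [[0.99, 0.143, -0.0], [0.143, -0.99, -0.0], [-0.0, -0.0, -1.0]]
ft_force: [-2.9, 1.0, -2.5]
opening: 0.0222
finger_force: 98.4
clock: 16.4
tcp_pos: [0.4548, 0.0956, 0.3177]
ee_rot: [[0.99, 0.143, -0.0], [0.143, -0.99, 0.0], [-0.0, -0.0, -1.0]]
ft_force: [-1.6, 0.6, -4.5]
opening: 0.0216
finger_force: 98.1
```

```bash
python3 -m inch '[[0.0001,0,0.0026,0,0,0],[0.0002,0,0.0026,0,0,0],[0.0003,0,0.0026,0,0,0],[0.0003,0,0.0026,0,0,0],[0,0,0,0,0,0]]'
python3 -m inch '[[0.0003,0,0.002,0,0,0],[0.0003,0,0.002,0,0,0],[0,0,0,0,0,0]]'
python3 -m inch '[[0.0003,0,0.0015,0,0,0],[0,0,0,0,0,0]]'
python3 - <<'E'
from h import *
d=snapshot("side")["frame"][:,:,::-1];cv2.imwrite("pics/side10.png",d)
c=[cv2.resize(d[180:270,215:335],(800,600),interpolation=cv2.INTER_CUBIC)]
cv2.imwrite("pics/c10.png",c[0])
E
```

```text
clock: 16.95
tcp_pos: [0.456, 0.0958, 0.3075]
ee_rot: [[0.99, 0.143, 0.001], [0.143, -0.99, 0.0], [0.001, -0.0, -1.0]]
ft_force: [0.5, 0.3, -3.3]
opening: 0.0221
finger_force: 98.4
clock: 17.25
tcp_pos: [0.4568, 0.096, 0.3038]
ee_rot: [[0.99, 0.143, 0.001], [0.143, -0.99, 0.0], [0.001, -0.0, -1.0]]
ft_force: [0.5, -0.4, -1.3]
opening: 0.0221
finger_force: 98.7
clock: 17.45
tcp_pos: [0.4567, 0.096, 0.3021]
ee_rot: [[0.99, 0.143, 0.0], [0.143, -0.99, 0.0], [0.0, -0.0, -1.0]]
ft_force: [-0.4, -0.4, -0.6]
opening: 0.0219
finger_force: 98.7
```

View pics/c10.png

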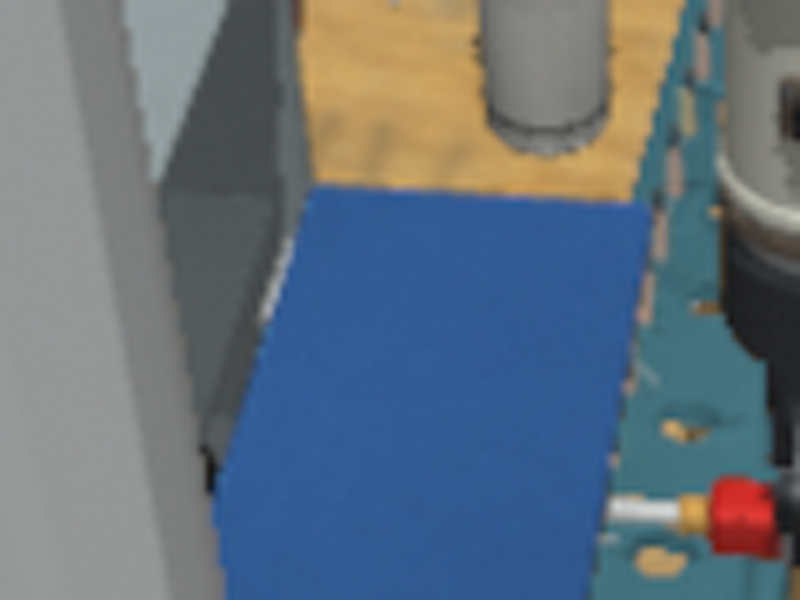

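The hatch looks level and the load has gone off the prong. I'll check the angle from the free corner, which is at about px (312.5,210.8).

```bash
python3 - <<'E'
from fit import *
O=np.array([.6895,.1165,.16])
for th in(1.4,1.5,1.55):
    for face in (0,):
        X=O-lx*.152*np.sin(th)-ly*.135+lz*.152*np.cos(th); print(th,proj(SIDE,X).round(1),proj(SIDE,O-ly*.135).round(1))
s=observe();R=np.array(s["ee_rot"]);t=np.array(s["tcp_pos"]);pr=t+R@[.115,-.018,.1655]
X=O-lx*(.118*np.sin(1.55)+.026*np.cos(1.55))+ly*.0313+lz*(.118*np.cos(1.55)-.026*np.sin(1.55)); print("ring-prong tool",R.T@(X-pr))
E
```

```text
1.4 [310.5 204.9] [259.9 208.3]
1.5 [311.2 208.9] [259.9 208.3]
1.55 [311.4 210.8] [259.9 208.3]
ring-prong tool [-0.00016292 -0.00034556  0.00019616]
```

The hatch is at 1.55 rad and the prong is centred in the hole. I'll unhook sideways along tool +y, then back away from the locker.

```bash
python3 -m inch '[[0,0.004,0,0,0,0],[0,0.006,0,0,0,0],[0,0.006,0,0,0,0],[0,0.006,0,0,0,0],[0,0.006,0,0,0,0],[0,0.006,0,0,0,0],[0,0.004,0,0,0,0],[0,0,0,0,0,0]]'
```

```text
clock: 18.3
tcp_pos: [0.4621, 0.0576, 0.3021]
ee_rot: [[0.99, 0.142, -0.0], [0.142, -0.99, -0.0], [-0.0, 0.0, -1.0]]
ft_force: [-0.3, 0.5, -2.2]
opening: 0.0222
finger_force: 98.7
```

```bash
python3 - <<'E'
from fit import *
s=observe();R=np.array(s["ee_rot"]);t=np.array(s["tcp_pos"])
O=np.array([.6895,.1165,.16])
cor=t+R@[.115,0,.1655]; print("corner locker",(cor-O)@lx,(cor-O)@ly,(cor-O)[2])
# bystanders from first top/wrist1 px
d1=np.load("w1.npz");W1=cam({"K":d1["K"],"T_tool_cam":d1["T"]},{"ee_rot":d1["R"],"tcp_pos":d1["t"]})
print("rib front",[onz(W1,u,0.0)[:2].round(3).tolist() for u in((405,10),(385,120),(365,330))],[onz(W1,u,0.03)[:2].round(3).tolist() for u in((405,10),(365,330))])
print("bench edge",[onz(W1,u,0.0)[:2].round(3).tolist() for u in((255,20),(222,350))])
print("pliers",[onz(W1,u,0.01)[:2].round(3).tolist() for u in((273,318),(313,320))],"offcut",onz(TOP,(240,246),.019)[:2].round(3),"tape",onz(TOP,(199,238),.06)[:2].round(3),"tumbler",onz(TOP,(377,170),.1)[:2].round(3))
E
```

```text
corner locker -0.1184409875179533 -0.026060938719549363 -0.023440332140191783
rib front [[0.484, 0.001], [0.491, -0.108], [0.533, -0.388]] [[0.479, -0.007], [0.523, -0.365]]
bench edge [[0.336, -0.036], [0.342, -0.458]]
pliers [[0.405, -0.384], [0.458, -0.377]] offcut [0.414 0.193] tape [0.436 0.32 ] tumbler [ 0.657 -0.265]
```

The prong is clear of the ring, with its tip about 17 mm to the right. I'll back out from under the hatch, carry the pole to its old spot in front of the rib and turn it back.

```bash
python3 -m inch '[[-0.01,0,0.002,0,0,0],[-0.015,0,0,0,0,0],[-0.015,0,0,0,0,0],[-0.01,0,0,0,0,0],[0,0,0,0,0,0]]'
python3 -m inch '[[-0.0015,0.02,0,0,0,0],[-0.003,0.036,0,0,0,0],[-0.003,0.036,0,0,0,0],[-0.003,0.036,0,0,0,0],[-0.003,0.036,0,0,0,0],[-0.003,0.036,0,0,0,0],[-0.001,0.021,0,0,0,0],[0,0,0,0,0,0]]'
python3 -m inch '[[0,0,0,0,0,-0.12],[0,0,0,0,0,-0.14],[0,0,0,0,0,-0.14],[0,0,0,0,0,-0.14],[0,0,0,0,0,-0.14],[0,0,0,0,0,-0.14],[0,0,0,0,0,-0.14],[0,0,0,0,0,-0.14],[0,0,0,0,0,-0.14],[0,0,0,0,0,-0.14],[0,0,0,0,0,-0.13],[0,0,0,0,0,-0.1]]'
python3 -m inch '[[0,0,0,0,0,0],[0,0,0,0,0,0]]'
python3 - <<'E'
from h import *
s=observe();R=np.array(s["ee_rot"]);t=np.array(s["tcp_pos"]);print(s["joints"])
print("to target tool",R.T@(np.array([.4312,-.1701,.1794])-t), np.degrees(np.arctan2(R[1,0],R[0,0])))
d=snapshot("side")["frame"][:,:,::-1];cv2.imwrite("pics/side11.png",d)
for n,v in(("corner",[.115,0,.1655]),("tip",[.115,-.037,.1655])): print(n,t+R@v,proj(SIDE,t+R@v))
E
```

```text
clock: 18.8
tcp_pos: [0.4108, 0.0511, 0.2998]
ee_rot: [[0.99, 0.144, -0.001], [0.144, -0.99, -0.001], [-0.002, 0.001, -1.0]]
ft_force: [-0.5, -0.5, -1.5]
opening: 0.0216
finger_force: 98.7
clock: 19.6
tcp_pos: [0.4274, -0.1737, 0.3001]
ee_rot: [[0.991, 0.137, 0.001], [0.137, -0.991, -0.001], [0.001, 0.001, -1.0]]
ft_force: [0.3, 1.3, -0.8]
opening: 0.0219
finger_force: 98.6
clock: 20.8
tcp_pos: [0.4274, -0.1692, 0.3003]
ee_rot: [[-0.188, 0.982, 0.001], [0.982, 0.188, 0.0], [0.0, 0.001, -1.0]]
ft_force: [0.0, 0.2, -2.0]
opening: 0.0218
finger_force: 98.6
clock: 21.0
tcp_pos: [0.4271, -0.1695, 0.3001]
ee_rot: [[-0.18, 0.984, 0.0], [0.984, 0.18, 0.001], [0.0, 0.001, -1.0]]
ft_force: [-0.3, 0.5, -2.1]
opening: 0.0219
finger_force: 98.6
[ 70.4785401   29.9875791  -63.60293415 119.79740138  34.89276053
  51.41610508  -2.83858837]
to target tool [-0.00135417  0.00382461  0.12074638] 100.36556082170449
corner [ 0.4065213  -0.05630908  0.13469659] [363.43691712 222.20731264]
tip [ 0.37012516 -0.0629664   0.13467771] [376.18970381 222.69859159]
```

```bash
python3 -m inch '[[0,0.003,0.02,0,0,0],[0,0,0.025,0,0,0],[0,0,0.025,0,0,0],[0,0,0.02,0,0,0],[0,0,0.012,0,0,0],[0,0,0.006,0,0,0],[0,0,0,0,0,0]]'
python3 -m inch '[[0,0,0.003,0,0,0],[0,0,0.003,0,0,0],[0,0,0.003,0,0,0],[0,0,0,0,0,0]]'
```

```text
clock: 21.75
tcp_pos: [0.43, -0.1692, 0.1919]
ee_rot: [[-0.182, 0.983, -0.0], [0.983, 0.182, 0.0], [0.0, -0.0, -1.0]]
ft_force: [0.2, -0.3, -1.5]
opening: 0.0223
finger_force: 98.6
clock: 22.15
tcp_pos: [0.4298, -0.1696, 0.183]
ee_rot: [[-0.182, 0.983, -0.0], [0.983, 0.182, -0.0], [-0.0, -0.0, -1.0]]
ft_force: [0.5, 0.4, -1.1]
opening: 0.0221
finger_force: 98.6
```

```bash
python3 -m inch '[[0,0,0.0015,0,0,0],[0,0,0.001,0,0,0],[0,0,0,0,0,0]]'
python3 -m inch '[[0,0,0.001,0,0,0],[0,0,0,0,0,0]]'
```

```text
clock: 22.45
tcp_pos: [0.4298, -0.1695, 0.1805]
ee_rot: [[-0.182, 0.983, -0.0], [0.983, 0.182, 0.0], [0.0, -0.0, -1.0]]
ft_force: [-0.7, 0.3, -1.2]
opening: 0.0215
finger_force: 98.6
clock: 22.65
tcp_pos: [0.4298, -0.1694, 0.1795]
ee_rot: [[-0.182, 0.983, -0.0], [0.983, 0.182, 0.0], [0.0, -0.0, -1.0]]
ft_force: [-0.8, -0.5, -1.6]
opening: 0.0222
finger_force: 98.6
```

```bash
python3 -m inch '[[0,0,0.0007,0,0,0],[0,0,0,0,0,0]]'
python3 -m inch '[[0,0,0.0005,0,0,0],[0,0,0,0,0,0]]'
```

```text
clock: 22.85
tcp_pos: [0.4299, -0.1693, 0.1794]
ee_rot: [[-0.182, 0.983, -0.0], [0.983, 0.182, -0.001], [-0.001, -0.0, -1.0]]
ft_force: [-3.2, 0.3, 7.1]
opening: 0.0221
finger_force: 99.9
clock: 23.05
tcp_pos: [0.4299, -0.1692, 0.1794]
ee_rot: [[-0.182, 0.983, -0.0], [0.983, 0.182, -0.001], [-0.001, -0.001, -1.0]]
ft_force: [-5.0, 0.8, 13.8]
opening: 0.0221
finger_force: 100.9
```

The pole is down on the bench. I'll ease off the press, open, and retreat straight up.

```bash
python3 -m inch '[[0,0,-0.001,0,0,0],[0,0,0,0,0,0]]' - 20
python3 -m inch '[[0,0,0,0,0,0],[0,0,0,0,0,0],[0,0,0,0,0,0],[0,0,0,0,0,0],[0,0,0,0,0,0],[0,0,0,0,0,0]]' -0.4
python3 -m inch '[[0,0,-0.005,0,0,0],[0,0,-0.015,0,0,0],[0,0,-0.03,0,0,0],[0,0,-0.04,0,0,0],[0,0,-0.04,0,0,0],[0,0,-0.04,0,0,0],[0,0,-0.04,0,0,0],[0,0,-0.02,0,0,0],[0,0,0,0,0,0]]'
python3 - <<'E'
from h import *
s=observe();w=snapshot("wrist");W=cam(w,s);a=w["frame"][:,:,::-1];b=snapshot("side")["frame"][:,:,::-1]
cv2.imwrite("pics/w12.png",a);cv2.imwrite("pics/s12.png",b)
f=a.astype(int);m=((f[:,:,2]>130)&(f[:,:,1]<70)&(f[:,:,0]<70));m[:,:280]=0;m[:,370:]=0;m[250:]=0
ys,xs=np.nonzero(m);print(xs.min(),xs.max(),ys.min(),ys.max(),onz(W,(xs.mean(),ys.mean()),.02))
c=cv2.resize(a,(480,300));d=cv2.resize(b[170:270,215:385],(510,300),interpolation=cv2.INTER_CUBIC)
cv2.imwrite("pics/c12.png",np.vstack([c,d[:,:480]]))
E
```

```text
clock: 23.25
tcp_pos: [0.4299, -0.1695, 0.1795]
ee_rot: [[-0.182, 0.983, 0.0], [0.983, 0.182, -0.0], [-0.0, 0.0, -1.0]]
ft_force: [-0.3, -0.6, -1.6]
opening: 0.0223
finger_force: 98.7
clock: 23.85
tcp_pos: [0.4299, -0.1695, 0.1794]
ee_rot: [[-0.182, 0.983, 0.0], [0.983, 0.182, 0.0], [0.0, 0.0, -1.0]]
ft_force: [0.2, -0.6, -0.6]
opening: 0.0595
finger_force: 0.0
clock: 24.75
tcp_pos: [0.4309, -0.1693, 0.4123]
ee_rot: [[-0.182, 0.983, 0.004], [0.983, 0.182, -0.003], [-0.004, 0.004, -1.0]]
ft_force: [-0.3, -0.3, -0.7]
opening: 0.06
finger_force: 0.0
307 327 131 216 [ 0.43050151 -0.17540764  0.02      ]
```

View pics/c12.png

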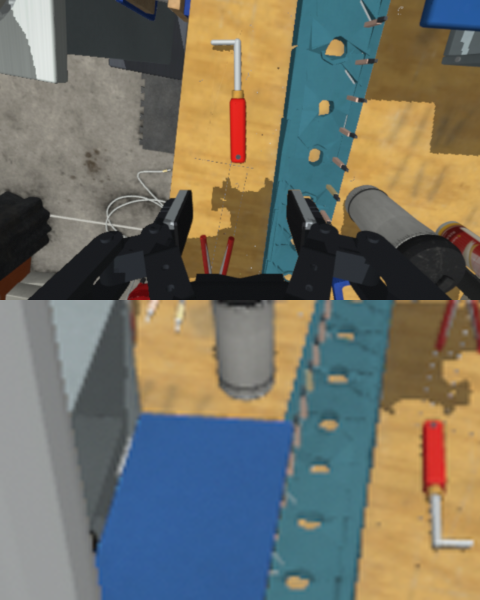

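The pole lies flat on the bench in front of the rib, with its grip at crop (237,130) in the wrist view. The hatch is level, the tumbler is undisturbed and the gripper is clear, so I'm handing in.

```bash
python3 -c "from cell import *; print(finish_job())"
```

```text
the job is handed in; nothing more can be done
None
```

The hatch was drawn fully open under control (about 1.55 rad from the camera view), the pole was unhooked and laid flat in front of the blue rib, and the job was handed in at about 25 s; no verdict was returned.

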